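Set the sprung gauge to a straightedge line

TASK

Lay the straightedge flat on the bench, flush along the near edge of the clamped carved rail, with one end reaching across the path of the gauge's yellow pointer, and let go of it. Then pull the gauge's spring-return slide out by its wooden handle until the pointer tip is over the red line on the straightedge, and finish holding the slide there against its spring, with the straightedge still flush. Leave the gouges and the wax tin alone.

Things in the scene. Friction and masses are not known exactly. Their poses are not given: they have to be found in the camera images.
- straightedge: Loose aluminium straightedge lying on the bench, 40 (x) x 340 (y) x 8 (z) mm, about 0.3 kg, with an upright dark wooden grip on its middle: 14 (x) x 90 (y) mm, from 8 to 50 mm above the bench. Origin: centre of the underside; y along its length, z up. A 5 mm wide red line runs along its middle (x = 0) on the top face. The same either way round.
- rail: Carved pale wooden rail fixed to the bench, 100 (x) x 280 (y) x 18 (z) mm, plus 3 mm of relief. Origin: centre of the underside; x points away from the robot, so its near long edge face is at x = -50 mm; y along its length. Two dark hold-downs, 40 mm high, on its far edge (x over 28 mm). Always has the gauge's yaw, on the gauge's +y side; its y = -140 mm end is next to the pointer.
- gauge: Fixed sprung gauge on the bench, right (-y) of the rail: aluminium track 212 (x) x 50 (y) mm, 20 to 24 mm high; at its far end a dark block 44 mm high and a blue spring tube from x = 114 to 224 mm, top 42 mm up. Origin: underside, middle of the 200 mm aluminium part; x points away from the robot, along the track. The slide runs on the track top.
- slide (a joint): Travel of the gauge's slide, m: 0 = home (held by the spring at the far end), grows as it is pulled along the gauge's -x, towards the robot, to a stop at 0.11. The spring pulls back with about 5 N at home plus 0.8 N for every 10 mm, and returns it home when let go. With the straightedge flush, its red line lies 45 to 90 mm out.
- pull_grip (a point): Middle of the slide's dark wooden pull handle, 52 mm above the bench: an upright plate 14 (x) x 50 (y) mm in the gauge's axes, from 30 to 70 mm above the bench, in the middle of a flat dark carriage 70 (x) x 44 (y) mm whose top is 30 mm up. It moves with the slide.
- pointer_tip (a point): Yellow end, 4 mm wide (x), of the flat pointer arm that sticks out sideways from the slide towards the rail; 98 mm from the pull handle's middle along the gauge's +y, at the same x. The arm lies 23 to 28 mm above the bench and passes 15 mm over the flat straightedge. The tip is 12 to 27 mm short of the rail's end in y. It moves with the slide.
- gouge_green: Loose carving gouge with a green handle, about 225 mm long and 28 mm thick, lying right of the gauge; leave alone.
- gouge_pale: Loose carving gouge with a pale wooden handle, same size, lying right of the gauge; leave alone.
- wax_tin: Closed tin, 72 mm across, 60 mm high, near right of the gauge; origin at the centre of its underside; leave alone.

How it is judged (in metres and radians):
On the way, in this order (a step that is already met when the one before it is completed fails the run):
1. the straightedge lies flat and flush along the rail's near edge, its end across the pointer's path, let go, with the slide still home (x of straightedge in the frame of rail between -0.073 and -0.068 m and angle between the y axis of straightedge and the y axis of rail, either way round below 0.02 rad and angle between straightedge's own z axis and vertical below 0.03 rad and height (world z) of straightedge below 0.004 m and y of pointer_tip in the frame of straightedge between -0.168 and 0.168 m and linear speed of straightedge below 0.02 m/s and contact force between straightedge and the fingers below 0.3 N and value of joint slide below 0.02 m), for 0.3 s.
2. the slide is held by the fingers with its pointer over the red line (x of pointer_tip in the frame of straightedge between -0.005 and 0.005 m and velocity of joint slide between -0.01 and 0.01 m/s and contact force between slide and the fingers above 4 N), for 0.3 s.
At the end, for the whole second after the job is handed in: The straightedge lies flat, untouched, against the rail's near edge (gap at most 3 mm at its middle, within 0.02 rad of parallel), its end under the pointer; the fingers hold the slide still (4 N or more) with the pointer tip within 5 mm of the red line's middle (all of step 2 and x of straightedge in the frame of rail between -0.073 and -0.068 m and angle between the y axis of straightedge and the y axis of rail, either way round below 0.02 rad and angle between straightedge's own z axis and vertical below 0.03 rad and height (world z) of straightedge below 0.004 m and y of pointer_tip in the frame of straightedge between -0.168 and 0.168 m and linear speed of straightedge below 0.02 m/s and contact force between straightedge and the fingers below 0.3 N and contact force between slide and straightedge below 0.3 N); the arm keeps its last pose, push and grip.
It fails at once if the green-handled gouge is moved by more than 30 mm (distance of gouge_green from where it was at the start of the episode above 0.03 m).
It fails at once if the pale-handled gouge is moved by more than 30 mm (distance of gouge_pale from where it was at the start of the episode above 0.03 m).
It fails at once if the wax tin is moved by more than 30 mm (distance of wax_tin from where it was at the start of the episode above 0.03 m).
It also fails if it takes over 48 s, if anything falls off the work surface, if the arm or the gripper's body presses on something with over 40 N, if the wrist force passes 120 N, or if a joint passes its speed limit or range.

ROBOT

A 6-joint arm with a two-finger parallel gripper is mounted at the origin on the work surface. World frame = base frame: x ahead of the robot, y to its left, z up, the work surface at z = 0. Lengths are in m, angles in degrees, forces in N, time in s.
With the tool pointing down it reaches from about 0.25 to 0.725 m from the base axis. Payload 9.7 kg.
Tool frame: the origin (TCP) lies midway between the tips of the shut fingers; the grasp point (between the pads) lies 19 mm behind it; z points along the fingers, y is the line along which they close (so a half turn about z gives the same grasp; the last joint's range is limited). The gripper opens to 85 mm and grips with 20 to 120 N. Pads are 22 mm wide; open, the fingers measure 114 mm over their backs; the gripper's body (76 mm by 85 mm) begins 54 mm behind the grasp point. The pads swing forward as they close: fully open they stand 13 mm farther back than shut.
Start: joints at [-77.12, 4.979, 10.078, 95.1, 0, 90], TCP at [0.123, -0.536, 0.231] pointing down, gripper open.
Joint ranges: [-179.16, 179.16], [-48.56, 103.87], [-65.8, 70.77], [-126.05, 130.52], [-82.76, 87.17], [-180, 180]. Speed limits (degrees/s): [127.2, 127.2, 147.25, 180, 180, 180].

INTERFACE

Orientations are given as [roll, pitch, yaw] about the fixed x, y, z axes, in that order (R = Rz(yaw) Ry(pitch) Rx(roll)).
In Python, from workcell import * gives the robot as it stands.
- The arm moves only by the tool servo_tool, never from a script. Its argument "moves" is a list of rows, each a list of 4 numbers: the shift along the world's x, y, z in cm, then the turn about the world's z in rad. A call has 1 to 20 rows; each row is the pose to reach, as a shift and turn from the pose commanded when the call began; what a row does not reach only later rows make up. A row lasts 1/12 s, in which the tool goes at most 41.7 mm and 7.16 degrees, less where a joint would pass 70% of its speed; a pose out of reach is approached as far as the arm can. A call with a gripper value outside its range is refused whole. "claw" is the closure, from 0 (fully open) to 1 (shut), set as the call begins (left out, the last holds). The fingers move at their own pace and stop on an object; "force" is the grip in N (left out, the last holds). Time passes only in rows, so rows that repeat a pose let the fingers close. It gives the time, the measured TCP pose, the force, the opening and the grip force at its end, in the units of the state.
- get_obs(): the state, without advancing time (a new reading comes with each control period).
- camera(name): name is "scene" or "top"; returns the picture (420x560x3 uint8, red, green, blue); there is no depth.
- get_calibration(name): a dict with "fx", "fy", "cx", "cy" (pixels), "rvec" (rotation vector, rad) and "tvec" (3), from world to camera coordinates, as OpenCV has them. Camera axes: x right, y down, z forward; pixel columns grow to the right and rows downward; lengths in m; the calibration is good to about 2 mm. A picture is of the moment at which its call begins. get_calibration takes no time and is no camera call.
- job_done(): hands the job in; it is judged then, once.
The state is a dict: "time": time; "q": joint angles; "qd": joint speeds; "joint_efforts": joint torques, N m; "ee_pos": TCP position; "tcp_rot": TCP orientation; "wrist_force": force on the tool from outside, world axes, zero at the start; "torque": the same for the moment, N m; "opening": finger opening in m; "grasp_force": force on a finger pad.
Only numpy, scipy, OpenCV 4.12 (cv2) and the standard library are available. Lean on these libraries where they do the work, as an engineer would, in place of code of your own. Each camera call takes 0.05 s, during which the arm holds its last target. There are 200 camera calls.

## Working session

There is one attempt and no reset: what is moved stays moved. The work goes in short steps, Python scripts to look and compute and a tool call to move; the robot and the scene stay as the last step left them, time stands still between calls to the robot, and variables do not carry over. Pictures are saved under pics/ and viewed, at most 10 in all, crops included, and the job is handed in when it is done.

Besides the shell and the picture viewer there is one more tool, called after ">>>" in YAML: its name, and indented under it one key for each argument. servo_tool: Moves the arm, as the interface text tells. Its arguments: {"type":"object","properties":{"moves":{"type":"array","items":{"type":"array","items":{"type":"number"}}},"claw":{"type":"number"},"force":{"type":"number"}},"required":["moves"]}

```bash
mkdir -p pics; cat > h.py <<'E'
from workcell import *
import numpy as np, cv2
def cal(n):
    c=get_calibration(n); K=np.array([[c['fx'],0,c['cx']],[0,c['fy'],c['cy']],[0,0,1.]])
    return K,np.array(c['rvec'],float).ravel(),np.array(c['tvec'],float).ravel()
def ray(n,uv,z):
    K,r,t=cal(n);R=cv2.Rodrigues(r)[0]
    uv=np.atleast_2d(np.array(uv,float));d=(np.linalg.inv(K)@np.c_[uv,np.ones(len(uv))].T).T@R
    o=-R.T@t
    return o+d*((z-o[2])/d[:,2])[:,None]
def proj(n,P):
    K,r,t=cal(n);return cv2.projectPoints(np.array(P,float).reshape(-1,3),r,t,K,None)[0].reshape(-1,2)
def snap(n,f=None):
    im=camera(n)[:,:,::-1].copy()
    if f: cv2.imwrite('pics/'+f,im)
    return im
E
python3 - <<'E'
from h import *
snap('top','t0.png');snap('scene','s0.png')
for n in('top','scene'):
    K,r,t=cal(n);print(n,K[0,0],-cv2.Rodrigues(r)[0].T@t)
print(get_obs())
E
```

```text
top 480.29399737778726 [ 0.44056833 -0.07565554  0.96826353]
scene 404.87465830939044 [ 0.74031813 -0.33245813  0.67856137]
{'time': 0.1, 'q': array([-7.71198916e+01,  5.00787034e+00,  1.00387430e+01,  9.50994898e+01,
        7.62971706e-04,  9.00021665e+01]), 'qd': array([ 0.02397869, -0.14034935,  0.10735359,  0.13249074, -0.0732292 ,
       -0.09606046]), 'joint_efforts': array([ 8.87504120e-04, -5.21558619e+01,  4.65655267e+01,  1.58538896e-02,
       -1.49598759e-05,  5.84231032e-06]), 'ee_pos': array([ 0.12255902, -0.53595877,  0.23065247]), 'tcp_rot': array([-1.79931383e+02, -7.60376542e-04,  1.28779410e+01]), 'wrist_force': array([-0.229644  ,  0.30780089, -0.55618192]), 'torque': array([-0.02134115,  0.01443308, -0.03425414]), 'grasp_force': 0.0, 'opening': 0.08520873059831795}
```

View pics/t0.png

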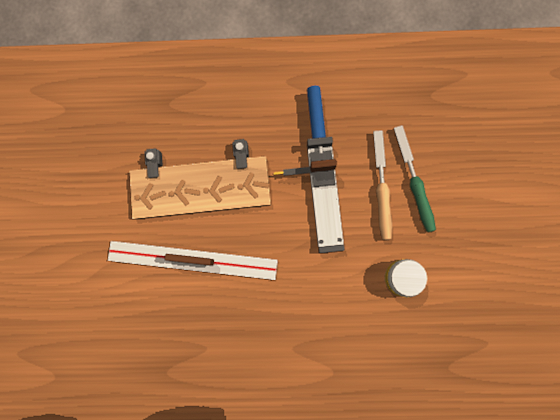

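View pics/s0.png

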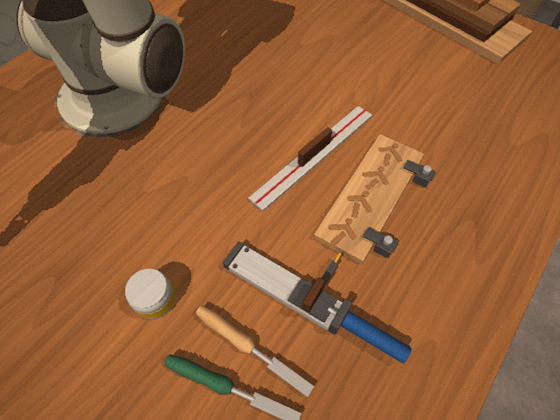

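The top view shows the straightedge at about (108,250)–(277,270), the rail's near edge at (133,218)–(271,206), the yellow tip at about (276,174), and the pull handle near (322,166). The scene view agrees. Next I'll measure these.

```bash
cat > m.py <<'E'
from h import *
def box(mask,n,z,roi):
    m=np.zeros_like(mask);x0,y0,x1,y1=roi;m[y0:y1,x0:x1]=mask[y0:y1,x0:x1]
    c=max(cv2.findContours(m,0,2)[0],key=cv2.contourArea)
    return c,m
def edge(red,n,z,roi):
    pass
if __name__=='__main__':
    im=cv2.imread('pics/t0.png');hsv=cv2.cvtColor(im,cv2.COLOR_BGR2HSV)
    red=((hsv[...,0]<6)|(hsv[...,0]>172))&(hsv[...,1]>140)&(hsv[...,2]>120)
    white=(hsv[...,1]<60)&(hsv[...,2]>150)
    se=cv2.morphologyEx(((white|red)*255).astype(np.uint8),3,np.ones((3,3)))
    c,_=box(se,'top',0,(90,230,300,290))
    for p in cv2.boxPoints(cv2.minAreaRect(c)): print('se',p,ray('top',p,.008)[0].round(4))
    ys,xs=np.nonzero(red);k=(xs>90)&(xs<300)&(ys>230)&(ys<290)
    P=ray('top',np.c_[xs[k],ys[k]],.008);v=cv2.fitLine(P[:,:2].astype(np.float32),2,0,.01,.01).ravel();print('red',v,np.degrees(np.arctan2(-v[0],v[1])))
    for u,v in((150,190),(200,205),(250,195),(100,200)):print(hsv[v,u])
    # rail pale
    rl=((hsv[...,1]<150)&(hsv[...,2]>150)&(hsv[...,0]>8)&(hsv[...,0]<28)).astype(np.uint8)*255
    c,m=box(rl,'top',0,(115,150,285,230));c=cv2.convexHull(c)
    a=cv2.approxPolyDP(c,4,True).reshape(-1,2);print('rail',a.tolist(),ray('top',a,.018).round(4).tolist())
    # near edge: lowest pale pixel per column
    e=[(u,np.nonzero(m[:,u])[0].max()+.5) for u in range(140,265)]
    for z in(.018,0):
        P=ray('top',e,z);v=cv2.fitLine(P[:,:2].astype(np.float32),2,0,.01,.01).ravel();print('near',z,v,np.degrees(np.arctan2(-v[0],v[1])))
    ye=((hsv[...,0]>18)&(hsv[...,0]<32)&(hsv[...,1]>170)&(hsv[...,2]>150))
    ys,xs=np.nonzero(ye);k=(xs>255)&(xs<300)&(ys>160)&(ys<190);print('yel',xs[k],ys[k],ray('top',(xs[k].mean(),ys[k].mean()),.028))
    cv2.imwrite('pics/c0.png',cv2.resize(im[130:290,100:360],None,fx=3,fy=3,interpolation=cv2.INTER_CUBIC))
E
python3 m.py
```

```text
se [107.281746 260.22482 ] [0.4841 0.3014 0.008 ]
se [109.594154 240.18396 ] [0.5245 0.2977 0.008 ]
se [277.2467  259.52847] [ 0.4777 -0.0411  0.008 ]
se [274.9343  279.56934] [ 0.4382 -0.0357  0.008 ]
red [0.13429542 0.99094135 0.4808522  0.12698524] -7.7178783
[ 14 139 183]
[ 16 126 240]
[ 16 128 246]
[ 12 163 192]
rail [[266, 158], [270, 204], [132, 218], [130, 170]] [[0.6832, -0.0228, 0.018], [0.5885, -0.0292, 0.018], [0.5673, 0.2494, 0.018], [0.6661, 0.2553, 0.018]]
near 0.018 [ 0.07905649 -0.99687016  0.57759184  0.10781884] -175.46565
near 0 [ 0.07905649 -0.99687016  0.5801873   0.11129423] -175.46565
yel [275 276 277 278 279 280 281 282 274 275 276 277 278 279 280 281 282 274
 275 277] [172 172 172 172 172 172 172 172 173 173 173 173 173 173 173 173 173 174
 174 174] [[ 0.64972775 -0.04646411  0.028     ]]
```

View pics/c0.png

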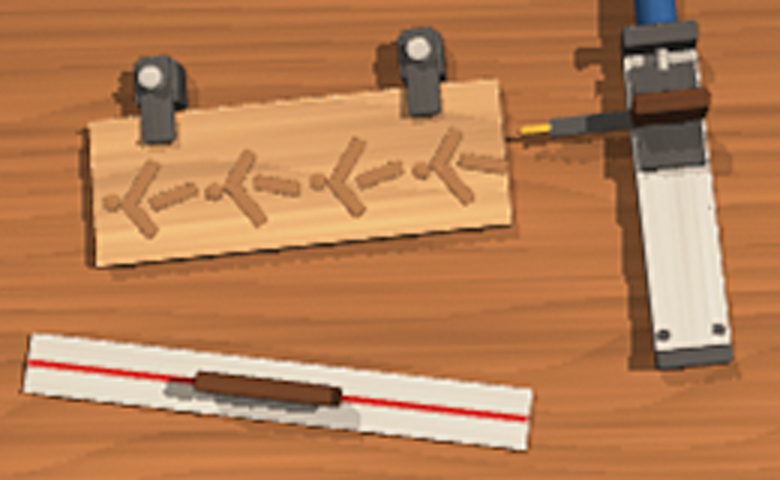

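Everything fits the given sizes: the straightedge measures 344×40 and is centred at (0.481, 0.131) with yaw −7.7°. The rail's near edge is 279 mm long with yaw 4.5°, and its middle is at (0.578, 0.110). The pointer tip is 15 mm from the rail's end. I'll move above the straightedge grip.

>>> servo_tool:
  moves:
    - [35.86,66.65,-6,1.212]
    - [35.86,66.65,-6,1.212]
    - [35.86,66.65,-6,1.212]
    - [35.86,66.65,-6,1.212]
    - [35.86,66.65,-6,1.212]
    - [35.86,66.65,-6,1.212]
    - [35.86,66.65,-6,1.212]
    - [35.86,66.65,-6,1.212]
    - [35.86,66.65,-6,1.212]
    - [35.86,66.65,-6,1.212]
    - [35.86,66.65,-6,1.212]
    - [35.86,66.65,-6,1.212]
    - [35.86,66.65,-6,1.212]
    - [35.86,66.65,-6,1.212]
    - [35.86,66.65,-6,1.212]
    - [35.86,66.65,-6,1.212]
    - [35.86,66.65,-6,1.212]
    - [35.86,66.65,-6,1.212]
    - [35.86,66.65,-6,1.212]
    - [35.86,66.65,-6,1.212]
  claw: 0

```text
time: 1.77
ee_pos: [0.4815, 0.1326, 0.1698]
tcp_rot: [-179.9, 0.0, 82.5]
wrist_force: [-0.7, 0.1, 0.1]
opening: 0.0853
grasp_force: 0.0
```

>>> servo_tool:
  moves:
    - [-0.05,-0.1,-4,0]
    - [-0.05,-0.1,-8,0]
    - [-0.05,-0.1,-12,0]
    - [-0.05,-0.1,-14.4,0]
    - [-0.05,-0.1,-14.4,0]
    - [-0.05,-0.1,-14.4,0]
    - [-0.05,-0.1,-14.4,0]

```text
time: 2.35
ee_pos: [0.4816, 0.129, 0.0295]
tcp_rot: [179.9, -0.0, 82.3]
wrist_force: [0.8, 0.2, 1.3]
opening: 0.0855
grasp_force: 0.0
```

>>> servo_tool:
  moves:
    - [0,0,0,0]
    - [0,0,0,0]
    - [0,0,0,0]
    - [0,0,0,0]
    - [0,0,0,0]
    - [0,0,0,0]
    - [0,0,0,0]
    - [0,0,0,0]
    - [0,0,0,0]
    - [0,0,0,0]
    - [0,0,0,0]
    - [0,0,0,0]
  claw: 1
  force: 30

```text
time: 3.35
ee_pos: [0.4807, 0.1294, 0.0276]
tcp_rot: [180.0, -0.0, 82.3]
wrist_force: [-1.9, -0.5, 5.5]
opening: 0.0135
grasp_force: 30.9
```

>>> servo_tool:
  moves:
    - [0,0,0.8,0]
    - [0,0,0.8,0]
    - [1.5,-1,0.8,0.07]
    - [3.5,-2,0.8,0.14]
    - [5.5,-3,0.8,0.214]
    - [7,-4.1,0.8,0.214]
    - [7,-4.1,0.8,0.214]
    - [7,-4.1,0.8,0.214]
    - [7,-4.1,0.4,0.214]
    - [7,-4.1,0.1,0.214]
    - [7,-4.1,0.1,0.214]
    - [7,-4.1,0.1,0.214]

```text
time: 4.35
ee_pos: [0.5501, 0.0887, 0.0281]
tcp_rot: [-180.0, -0.0, 94.6]
wrist_force: [0.6, 0.4, -3.4]
opening: 0.0135
grasp_force: 30.4
```

```bash
python3 - <<'E'
from h import *
im=snap('top');print(get_obs()['ee_pos'],get_obs()['tcp_rot'])
s=snap('scene')
cv2.imwrite('pics/c1.png',np.vstack([cv2.resize(im[130:290,100:360],(780,480),interpolation=2)[90:390],cv2.resize(s[80:300,210:450],None,fx=1.36,fy=1.36)[:,:780] if 0 else cv2.resize(s[110:280,200:450],(780,300),interpolation=2)]))
E
```

```text
[0.55023362 0.08867646 0.02815036] [-1.79986336e+02 -5.64166123e-04  9.46132251e+01]
```

View pics/c1.png

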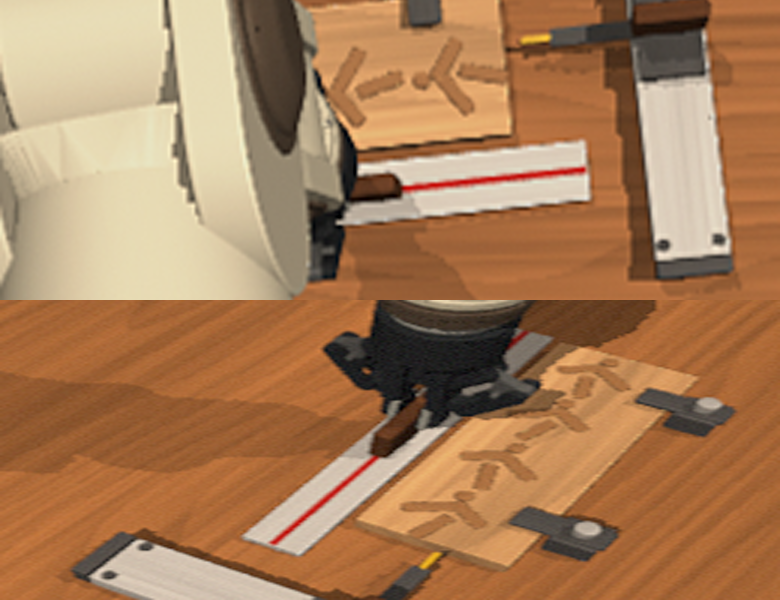

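The straightedge is parallel to the rail with a gap of about 9 mm, and it still hangs slightly. I'll lower it and advance until it touches.

>>> servo_tool:
  moves:
    - [0,0,-0.1,0]
    - [0.2,0.02,-0.12,0]
    - [0.4,0.03,-0.12,0]
    - [0.5,0.04,-0.12,0]
    - [0.6,0.05,-0.12,0]
    - [0.7,0.06,-0.12,0]
    - [0.7,0.06,-0.12,0]
    - [0.7,0.06,-0.12,0]

```text
time: 5.12
ee_pos: [0.5577, 0.089, 0.0275]
tcp_rot: [-180.0, -0.0, 94.6]
wrist_force: [-4.6, 0.0, 4.4]
opening: 0.0136
grasp_force: 31.6
```

>>> servo_tool:
  moves:
    - [0.05,0,0,0]
    - [0.1,0.01,0,0]
    - [0.1,0.01,0,0]
    - [0.1,0.01,0,0]

```text
time: 5.45
ee_pos: [0.5586, 0.089, 0.0275]
tcp_rot: [-180.0, -0.0, 94.6]
wrist_force: [-5.8, -0.5, 5.5]
opening: 0.0131
grasp_force: 31.7
```

>>> servo_tool:
  moves:
    - [0.1,0,0,0]
    - [0.2,0.01,0,0]
    - [0.2,0.01,0,0]
    - [0.2,0.01,0,0]

```text
time: 5.78
ee_pos: [0.5592, 0.0891, 0.0276]
tcp_rot: [-179.8, -0.0, 94.6]
wrist_force: [-14.0, -1.3, 12.4]
opening: 0.0131
grasp_force: 32.6
```

>>> servo_tool:
  moves:
    - [0.05,0,0.03,0]
    - [0.1,0.01,0.05,0]
    - [0.1,0.01,0.05,0]
    - [0.1,0.01,0.05,0]

```text
time: 6.12
ee_pos: [0.5593, 0.0891, 0.0277]
tcp_rot: [-179.7, -0.0, 94.6]
wrist_force: [-17.0, -0.9, 11.6]
opening: 0.0135
grasp_force: 32.6
```

```bash
python3 - <<'E'
from h import *
o=get_obs();print(o['torque'],o['tcp_rot'],o['wrist_force'])
im=snap('top')
cv2.imwrite('pics/c2.png',cv2.resize(im[150:230,200:320],(780,520),interpolation=2))
E
```

```text
[-0.24255215  3.60250619 -0.08339562] [-1.79711613e+02 -9.29952233e-03  9.45834793e+01] [-16.9696478   -0.93388524  11.57160904]
```

View pics/c2.png

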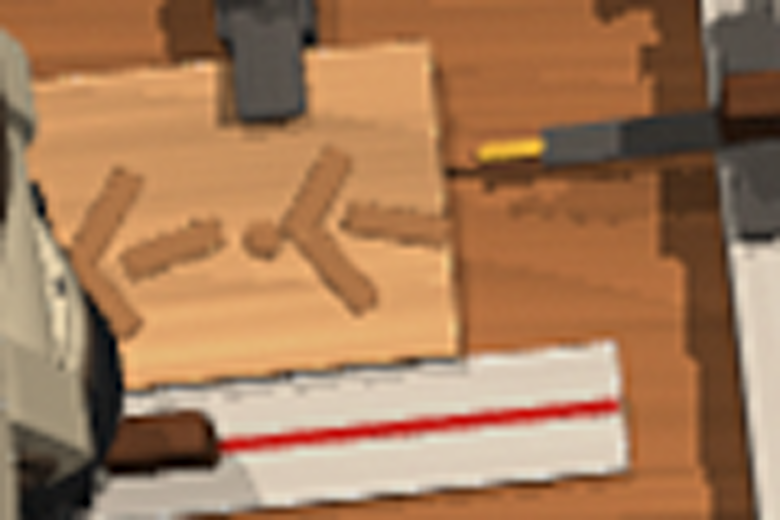

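It is flush along the rail, and its end lies about 44 mm past the pointer tip. I'll relax the push, then release and rise.

>>> servo_tool:
  moves:
    - [-0.1,0,-0.02,0]
    - [-0.2,-0.01,-0.04,0]
    - [-0.2,-0.01,-0.04,0]
    - [-0.2,-0.01,-0.04,0]

```text
time: 6.5
ee_pos: [0.5591, 0.0891, 0.0276]
tcp_rot: [-179.9, -0.0, 94.6]
wrist_force: [-7.2, -0.1, 7.4]
opening: 0.0132
grasp_force: 31.8
```

>>> servo_tool:
  moves:
    - [0,0,0,0]
    - [0,0,0,0]
    - [0,0,0,0]
    - [0,0,0,0]
    - [0,0,0,0]
    - [0,0,0,0]
    - [0,0,0,0]
    - [0,0,0,0]
    - [0,0,1,0]
    - [0,0,3,0]
    - [0,0,6,0]
    - [0,0,10,0]
    - [0,0,10,0]
    - [0,0,10,0]
  claw: 0

```text
time: 7.67
ee_pos: [0.5612, 0.0894, 0.1306]
tcp_rot: [179.7, -0.0, 94.6]
wrist_force: [-0.5, -0.1, -1.1]
opening: 0.0857
grasp_force: 0.0
```

>>> servo_tool:
  moves:
    - [-4,4,2,0]
    - [-8,8,4,0]
    - [-12,12,6,0]
    - [-15,15,6,0]
    - [-15,15,6,0]
    - [-15,15,6,0]
    - [-15,15,6,0]
    - [-15,15,6,0]

```text
time: 8.33
ee_pos: [0.4092, 0.2395, 0.1868]
tcp_rot: [-180.0, 0.0, 94.7]
wrist_force: [-0.6, 0.2, 0.0]
opening: 0.0853
grasp_force: 0.0
```

```bash
python3 - <<'E'
from h import *
im=snap('top','t3.png');snap('scene','s3.png')
cv2.imwrite('pics/c3.png',cv2.resize(im[130:270,100:360],(780,420),interpolation=2))
E
```

```text
(no output)
```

View pics/c3.png

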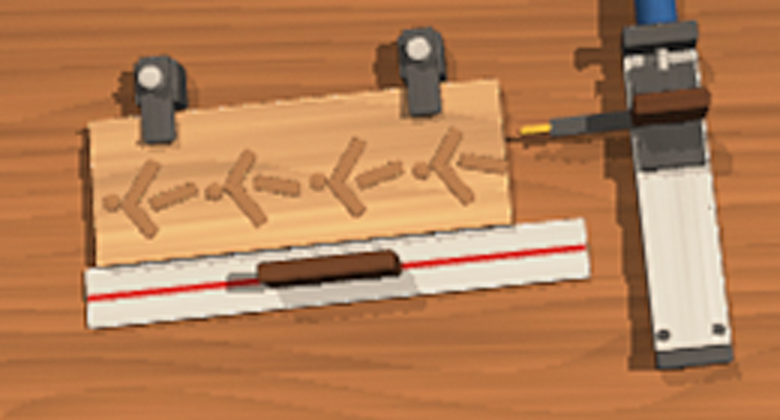

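It lies flush. Now I'll measure the final red line, the tip and the handle in both views.

```bash
cat > m2.py <<'E'
from h import *
import sys
def redline(im,n,roi):
    hsv=cv2.cvtColor(im,cv2.COLOR_BGR2HSV)
    red=((hsv[...,0]<6)|(hsv[...,0]>172))&(hsv[...,1]>140)&(hsv[...,2]>110)
    ys,xs=np.nonzero(red);x0,y0,x1,y1=roi;k=(xs>x0)&(xs<x1)&(ys>y0)&(ys<y1)
    P=ray(n,np.c_[xs[k],ys[k]],.008);v=cv2.fitLine(P[:,:2].astype(np.float32),2,0,.01,.01).ravel().astype(float)
    d=v[:2]*np.sign(v[1]);return d,v[2:]
def tip(im,n,roi):
    hsv=cv2.cvtColor(im,cv2.COLOR_BGR2HSV)
    m=((hsv[...,0]>18)&(hsv[...,0]<34)&(hsv[...,1]>150)&(hsv[...,2]>130))
    ys,xs=np.nonzero(m);x0,y0,x1,y1=roi;k=(xs>x0)&(xs<x1)&(ys>y0)&(ys<y1)
    return np.array([xs[k].mean(),ys[k].mean()]),k.sum()
def off(im,n,rr,tr):
    d,c=redline(im,n,rr);t,k=tip(im,n,tr);T=ray(n,t,.028)[0]
    print(n,'yaw',np.degrees(np.arctan2(-d[0],d[1])),'tip',T.round(4),k,'travel',(np.array([d[1],-d[0]])@(T[:2]-c)).round(4))
    return T
if __name__=='__main__':
    a=cv2.imread('pics/t3.png');b=cv2.imread('pics/s3.png')
    off(a,'top',(100,200,310,260),(255,160,300,250));off(b,'scene',(230,120,400,290),(320,235,350,275))
    hsv=cv2.cvtColor(a,cv2.COLOR_BGR2HSV)
    for n,im,(x0,y0,x1,y1) in(('top',a,(300,150,345,180)),('scene',b,(295,265,335,315))):
        h=cv2.cvtColor(im,cv2.COLOR_BGR2HSV)
        m=((h[...,2]<140)&(h[...,1]>120)&((h[...,0]<14)|(h[...,0]>170))).astype(np.uint8)
        q=np.zeros_like(m);q[y0:y1,x0:x1]=m[y0:y1,x0:x1];c=max(cv2.findContours(q,0,2)[0],key=cv2.contourArea)
        r=cv2.boxPoints(cv2.minAreaRect(c));print(n,r.tolist(),ray(n,r,.07).round(4).tolist())
    # track edge
    w=((hsv[...,1]<60)&(hsv[...,2]>150))
    e=[];f=[]
    for v in range(188,240):
        u=np.nonzero(w[v,300:350])[0]+300;e.append((u.min(),v));f.append((u.max()+1,v))
    for x in(e,f):
        P=ray('top',x,.022);v=cv2.fitLine(P[:,:2].astype(np.float32),2,0,.01,.01).ravel();print('track',v,np.degrees(np.arctan2(v[1],v[0])))
E
python3 m2.py
```

```text
top yaw 4.5218355201399945 tip [ 0.6497 -0.0468  0.028 ] 22 travel 0.0792
scene yaw 4.460288442885326 tip [ 0.6497 -0.0475  0.028 ] 28 travel 0.0803
top [[309.6399841308594, 161.47998046875], [335.5400085449219, 157.77996826171875], [337.0600280761719, 168.41998291015625], [311.1600036621094, 172.1199951171875]] [[0.6607, -0.1091, 0.07], [0.6665, -0.1587, 0.07], [0.6456, -0.1608, 0.07], [0.6398, -0.1114, 0.07]]
scene [[295.0, 270.0], [334.0, 270.0], [334.0, 311.0], [295.0, 311.0]] [[0.6129, -0.1249, 0.07], [0.663, -0.0878, 0.07], [0.6991, -0.1437, 0.07], [0.6515, -0.179, 0.07]]
track [ 0.99687785  0.07895937  0.56662035 -0.11855305] 4.5287523
track [ 0.99704397  0.07683349  0.56536674 -0.1677256 ] 4.406577
```

The straightedge's yaw of 4.5° matches the rail, and the required travel is about 80 mm. The handle is at about (0.657, −0.136), with the tip, the track's centreline and the top view in agreement.

>>> servo_tool:
  moves:
    - [24.8,-37.55,-3.7,0]
    - [24.8,-37.55,-3.7,0]
    - [24.8,-37.55,-3.7,0]
    - [24.8,-37.55,-3.7,0]
    - [24.8,-37.55,-3.7,0]
    - [24.8,-37.55,-3.7,0]
    - [24.8,-37.55,-3.7,0]
    - [24.8,-37.55,-3.7,0]
    - [24.8,-37.55,-3.7,0]
    - [24.8,-37.55,-3.7,0]
    - [24.8,-37.55,-3.7,0]
    - [24.8,-37.55,-3.7,0]
    - [24.8,-37.55,-3.7,0]
    - [24.8,-37.55,-3.7,0]
    - [24.8,-37.55,-3.7,0]
    - [24.8,-37.55,-3.7,0]
  claw: 0.3

```text
time: 9.77
ee_pos: [0.6574, -0.1357, 0.1508]
tcp_rot: [180.0, 0.0, 94.6]
wrist_force: [0.2, 0.4, -0.2]
opening: 0.06
grasp_force: 0.0
```

>>> servo_tool:
  moves:
    - [0,0,-3,0]
    - [0,0,-6,0]
    - [0,0,-8.5,0]
    - [0,0,-10.4,0]
    - [0,0,-10.4,0]
    - [0,0,-10.4,0]
    - [0,0,-10.4,0]

```text
time: 10.35
ee_pos: [0.6584, -0.136, 0.0484]
tcp_rot: [179.9, 0.0, 94.6]
wrist_force: [0.3, 0.5, -0.6]
opening: 0.0598
grasp_force: 0.0
```

>>> servo_tool:
  moves:
    - [0,0,0,0]
    - [0,0,0,0]
    - [0,0,0,0]
    - [0,0,0,0]
    - [0,0,0,0]
    - [0,0,0,0]
    - [0,0,0,0]
    - [0,0,0,0]
    - [0,0,0,0]
    - [0,0,0,0]
  claw: 1
  force: 40

```text
time: 11.18
ee_pos: [0.6569, -0.1365, 0.0473]
tcp_rot: [-179.9, 0.0, 94.6]
wrist_force: [-7.1, 0.3, 7.0]
opening: 0.0132
grasp_force: 40.3
```

Gripped. I'll pull most of the way.

>>> servo_tool:
  moves:
    - [-0.5,-0.04,0,0]
    - [-1.2,-0.09,0,0]
    - [-2,-0.16,0,0]
    - [-2.8,-0.22,0,0]
    - [-3.6,-0.28,0,0]
    - [-4.4,-0.35,0,0]
    - [-5.2,-0.41,0,0]
    - [-6,-0.47,0,0]
    - [-6.8,-0.54,0,0]
    - [-7.3,-0.57,0,0]
    - [-7.7,-0.61,0,0]
    - [-7.7,-0.61,0,0]
    - [-7.7,-0.61,0,0]
    - [-7.7,-0.61,0,0]
    - [-7.7,-0.61,0,0]

```text
time: 12.43
ee_pos: [0.5829, -0.1424, 0.0473]
tcp_rot: [179.7, 0.0, 94.6]
wrist_force: [10.4, 1.6, 0.2]
opening: 0.0129
grasp_force: 40.0
```

```bash
python3 - <<'E'
from h import *
im=snap('top','t4.png');s=snap('scene','s4.png')
cv2.imwrite('pics/c4.png',np.vstack([cv2.resize(im[170:260,200:360],(640,300),interpolation=2),cv2.resize(s[170:320,220:460],(640,300),interpolation=2)]))
E
```

```text
(no output)
```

View pics/c4.png

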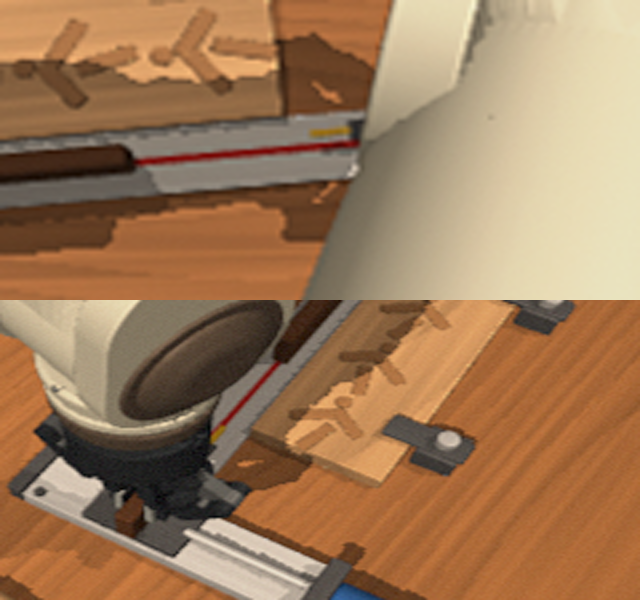

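In the top view the yellow tip is about 4.5 px above the red line, roughly 6 mm after parallax. I'll measure it exactly.

```bash
cat > m3.py <<'E'
from h import *
import sys
a=cv2.imread('pics/'+sys.argv[1]);h=cv2.cvtColor(a,cv2.COLOR_BGR2HSV).astype(int)
red=((h[...,0]<8)|(h[...,0]>170))&(h[...,1]>130)&(h[...,2]>80)
ys,xs=np.nonzero(red);k=(xs>234)&(xs<289)&(ys>203)&(ys<225)
P=ray('top',np.c_[xs[k],ys[k]],.008);v=cv2.fitLine(P[:,:2].astype(np.float32),2,0,.01,.01).ravel().astype(float);d=v[:2]*np.sign(v[1])
m=(h[...,0]>18)&(h[...,0]<34)&(h[...,1]>140)&(h[...,2]>90)
ys,xs=np.nonzero(m);k2=(xs>272)&(xs<290)&(ys>200)&(ys<222)
T=ray('top',np.c_[xs[k2],ys[k2]].mean(0),.028)[0]
print(k.sum(),k2.sum(),sorted(set(ys[k2])),'yaw',np.degrees(np.arctan2(-d[0],d[1])),'c',v[2:],T,'remaining',np.array([d[1],-d[0]])@(T[:2]-v[2:]))
E
python3 m3.py t4.png; python3 -c "
from h import *
print(get_obs()['ee_pos'])"
```

```text
108 17 [np.int64(208), np.int64(209), np.int64(210)] yaw 4.500061000687981 c [ 0.56742203 -0.01070862] [ 0.57620029 -0.05407125  0.028     ] remaining 0.005348954159320653
[ 0.58294538 -0.14233919  0.04729504]
```

Both methods agree on about 5.4 mm remaining.

>>> servo_tool:
  moves:
    - [-0.15,-0.01,0,0]
    - [-0.3,-0.02,0,0]
    - [-0.45,-0.03,0,0]
    - [-0.55,-0.04,0,0]
    - [-0.55,-0.04,0,0]
    - [-0.55,-0.04,0,0]
    - [-0.55,-0.04,0,0]
    - [-0.55,-0.04,0,0]
    - [-0.55,-0.04,0,0]
    - [-0.55,-0.04,0,0]
    - [-0.55,-0.04,0,0]

```text
time: 13.45
ee_pos: [0.5775, -0.1428, 0.0473]
tcp_rot: [179.7, 0.0, 94.6]
wrist_force: [11.7, 1.6, -0.3]
opening: 0.0133
grasp_force: 40.0
```

```bash
python3 -c "
from h import *
snap('top','t5.png');snap('scene','s5.png')
o=get_obs();print(o['ee_pos'],o['wrist_force'],o['time'])"; python3 m3.py t5.png
```

```text
[ 0.57752659 -0.14275667  0.0472888 ] [10.7048659   1.1765241  -0.79849885] 13.55
95 17 [np.int64(211), np.int64(212), np.int64(213)] yaw 4.1665974076880685 c [ 0.56683254 -0.00429305] [ 0.57088563 -0.05511797  0.028     ] remaining 0.00034959804417457373
```

```bash
python3 -c "
from h import *
print(job_done())"
```

```text
the job is handed in; nothing more can be done
None
```

The job is handed in, though no verdict came back: the straightedge lies flush along the rail and released, and the gripper holds the slide about 80 mm out with the pointer measured about 0.4 mm from the red line's middle.

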